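# Seat the slug and hold the inspection mirror at the mark

### The arm

A 6-joint arm with a two-finger parallel gripper is mounted at the origin on a cart in front of the work surface, level with it; the furniture and walls round the work are solid. World frame = base frame: x ahead of the robot, y to its left, z up, the work surface at z = 0. Lengths are in m, angles in rad, forces in N, time in s.
With the tool pointing down it reaches from about 0.3 to 0.95 m from the base axis. Payload 3.1 kg.
Tool frame: the origin (TCP) lies midway between the tips of the shut fingers; the grasp point (between the pads) lies 19 mm behind it (ctrl.grasp_offset is the y of the grasp point in the tool frame, in m); y points along the fingers, x is the direction in which the jaws open and shut, and the axes are right-handed (so a half turn about y gives the same grasp; the last joint's range is limited). The gripper opens to 85 mm and grips with 20 to 120 N. Pads are 22 mm wide; open, the fingers measure 114 mm over their backs; the gripper's body (76 mm by 85 mm) begins 54 mm behind the grasp point. The pads swing forward as they close: fully open they stand 13 mm farther back than shut.
Start: joints at [-1.223, 0.308, 1.634, -0, 1.2, -0.07], TCP at [0.254, -0.571, 0.231] pointing down, gripper open.
Joint ranges: [-3.06, 3.06], [-0.79, 1.96], [0.05, 2.63], [-1.19, 4.34], [0.05, 2.64], [-2.94, 2.94]. Speed limits (rad/s): [2.79, 2.79, 3.14, 3.14, 3.14, 3.14].

### API

Orientations are given as a unit quaternion [w, x, y, z].
In Python, from cell import sensors, optics, ctrl gives the robot as it stands. The module is installed in compiled form; this text tells all that it offers.
- The arm moves only by the tool jog_arm, never from a script. Its arguments are lists of equal length, an entry for each row: "dr": the turn, a rotation vector about the world's x, y, z in rad, a list of three; "dp": the shift along the world's x, y, z in cm, a list of three; "grip": the opening, from 0 (shut) to 1 (fully open). In form: {"dr": [[wx, wy, wz], ...], "dp": [[x, y, z], ...], "grip": [grip, ...]}. A call has 1 to 10 rows; each row is the pose to reach, as a shift and turn from the pose measured when the call began; what a row does not reach only later rows make up. A row lasts 1/8 s, in which the tool goes at most 62.5 mm and 10.7 degrees, less where a joint would pass 70% of its speed; a pose out of reach is approached as far as the arm can. A call with a gripper value outside its range is refused whole. The fingers move at their own pace and stop on an object; "force" is the grip in N (left out, the last holds). Time passes only in rows, so rows that repeat a pose let the fingers close. It gives the time, the measured TCP pose, the force and the opening at its end, in the units of the state.
- sensors.read_state(): the state, without advancing time (a new reading comes with each control period).
- optics.grab_frame(name): name is "scene" or "top" or "wrist"; returns (picture, depth): 480x640x3 uint8, blue, green, red; 480x640 float32, m along the optical axis (not along the pixel's ray), 0 where there is no reading.
- optics.camera_params(name): a dict with "K" (3x3 intrinsics, pixels), "eye" and "attitude" of the camera in the world. Camera axes: x right, y down, z forward; pixel columns grow to the right and rows downward; lengths in m; the calibration is good to about 2 mm. A picture is of the moment at which its call begins: read the wrist's pose just before it. camera_params takes no time and is no camera call; for the wrist camera it gives the pose at the moment of the call.
- ctrl.hand_in(): hands the job in, once; it reports no verdict.
The state is a dict: "t": time; "q": joint angles; "joint_vel": joint speeds; "effort": joint torques, N m; "eef_pos": TCP position; "orientation": TCP orientation; "wrist_force": force on the tool from outside, world axes, zero at the start; "moment": the same for the moment, N m; "gripper_width": finger opening in m.
Only numpy, scipy, OpenCV 4.12 (cv2) and the standard library are available. Lean on these libraries where they do the work, as an engineer would, in place of code of your own. Each camera call takes 0.05 s, during which the arm holds its last target. There are 200 camera calls.

### The job

Get the inspection fixture ready for a look at the sawn round slug: set the slug upright and fully home in the round nest of the die plate, without dropping it, and let go of it. Then swing the hinged mirror flap up by its lifting bar until its blue arms line up with the red mark on the white quadrant, and hold it there against its weight: the program finishes while the gripper is still holding the flap at the mark. Do not shift the red mark or disturb the shell mill, the drill stub and the hexagon nut.

Things in the scene. Friction and masses are not known exactly. Their poses are not given: they have to be found in the camera images.
- slug_center (a point): Centre (half-way up) of the loose sawn steel slug, a plain upright cylinder 54 mm in diameter and 50 mm tall, about 0.86 kg, standing on the bench; z up along its axis. Grip it across its diameter, on the upper half, so that the fingers stay clear of the die plate when it is set down.
- round_nest (a point): Centre of the flat floor of the round nest, 58 mm in diameter and 12 mm deep, in the grey steel die plate (160 x 100 mm, 22 mm high). The floor is 10 mm above the bench, so a seated slug's centre is 25 mm above this point and the slug stands 38 mm proud of the plate. Axes are those of the fixture, which is fixed to the bench at any small yaw: z up, x away from the robot along the hinge, y to the left towards the flap.
- square_nest (a point): Centre of the floor of the other nest in the same plate, 44 mm square, too small for the slug; not used.
- flap_hinge (a point): Point on the flap's level hinge axis, half-way along the flap, 52 mm above the bench; fixture axes (x along the hinge, y towards the lying flap, z up). The round nest lies 85 mm from it to -y. Cheeks at both ends of the hinge stand 65 mm high.
- flap (a joint): Angle of the mirror flap, rad: 0 lying flat to the left (+y of the fixture) on its rest stubs, growing as the free edge rises, pi/2 upright; stop at 1.5. The hinge is free (flap about 0.4 kg), so the flap falls back as soon as it is let go.
- bar_mid (a point): Middle of the flap's lifting bar: a round steel bar 12 mm in diameter, 100 mm free length between the two blue side arms, parallel to the hinge and 130 mm from it, 52 mm above the bench when the flap lies flat. The mirror plate ends 47 mm before the bar, so fingers pass on both sides of it from above, closing across the bar; the bar may turn in the grip as the flap swings. Axes turn with the flap: x along the hinge, y from hinge to bar.
- mark (a joint): Angle at which the red mark is set on the quadrant, rad, counted exactly like the flap's: the flap is at the mark when its angle equals this. Set between about 35 and 63 degrees, different each time; held by friction only.
- mark_tip (a point): Outer end of the red pointer of the mark, 140 mm from the hinge axis and 74 mm from the flap's middle along the hinge (+x), in front of the white quadrant (radius 109 mm, behind the flap as seen from the robot). Axes: x along the hinge, y outward along the pointer.
- mill: Bystander: brown shell mill, 39 mm across, 46 mm tall, standing; origin at the centre of its underside.
- drill: Bystander: grey drill stub, 63 x 27 x 25 mm, lying; origin at the centre of its underside.
- nut: Bystander: light hexagon nut, 23 x 25 x 16 mm; origin at the centre of its underside.
There are look-alikes about, which are no part of the job. What is shaped like the part that bears slug_center but orange or pink is not meant.

How it is judged:
On the way, in this order (a step that is already met when the one before it is completed fails the run):
1. the slug stands fully home in the round nest, let go (horizontal distance between slug_center and round_nest below 0.006 m and z of slug_center in the frame of round_nest below 0.029 m and angle between slug_center's own z axis and vertical below 0.06 rad and contact force between the fingers and slug below 0.1 N), for 0.3 s.
2. the fingers hold the flap still at the red mark (angle between the y axis of bar_mid and the y axis of mark_tip, either way round below 0.07 rad and contact force between the fingers and flap above 0.4 N and velocity of joint flap between -0.1 and 0.1 rad/s), for 0.3 s.
At the end, for the whole second after the job is handed in: The slug stands upright in the round nest (centre within 6 mm of the nest's, bottom within 4 mm of its floor, tilt under 0.06 rad), not touched by the fingers; the flap is within 0.07 rad (4 degrees) of the red mark, at rest (under 0.1 rad/s), and carried by the fingers (contact force over 0.4 N) (all of step 1 and all of step 2); the arm keeps its last pose, push and grip.
It fails at once if the brown shell mill is moved more than 25 mm (distance of mill from where it was at the start of the episode above 0.025 m).
It fails at once if the drill stub is moved more than 25 mm (distance of drill from where it was at the start of the episode above 0.025 m).
It fails at once if the hexagon nut is moved more than 25 mm (distance of nut from where it was at the start of the episode above 0.025 m).
It fails at once if the red mark is shifted by more than 8 mm at its tip (distance of mark_tip from where it was at the start of the episode above 0.008 m).
It fails at once if the slug is dropped (falls freely, faster than 0.6 m/s) (contact force between the fingers and slug below 0.05 N and linear speed of slug above 0.6 m/s).
It also fails if it takes over 48 s, if anything falls off the work surface, if the arm or the gripper's body presses on something with over 40 N, if the wrist force passes 120 N, or if a joint passes its speed limit or range.

## Working session

There is one attempt and no reset: what is moved stays moved. The work goes in short steps, Python scripts to look and compute and a tool call to move; the robot and the scene stay as the last step left them, time stands still between calls to the robot, and variables do not carry over. Pictures are saved under pics/ and viewed, about 8 in all and at most 12, crops included, and the job is handed in when it is done.

Besides the shell and the picture viewer there is one more tool, called after "Emit:" by a JSON object that holds its "name" and its "arguments". jog_arm: Moves the arm, as the interface text tells. Its arguments: {"type":"object","properties":{"dr":{"type":"array"},"dp":{"type":"array"},"grip":{"type":"array"},"force":{"type":"number"}},"required":["dr","dp","grip"]}

```bash
ls; mkdir -p pics; cat > h.py <<'E'
from cell import sensors, optics, ctrl
import numpy as np, cv2
from scipy.spatial.transform import Rotation as R
def cam(n):
    p=optics.camera_params(n); a=np.array(p["attitude"],float)
    M=a if a.shape==(3,3) else R.from_quat(np.roll(a,-1)).as_matrix()
    return np.array(p["K"]),np.array(p["eye"]),M
def ray(c,uv):
    K,e,M=c; return e,M@(np.linalg.inv(K)@[uv[0],uv[1],1])
def onz(c,uv,z):
    e,d=ray(c,uv); return e+d*(z-e[2])/d[2]
def proj(c,P):
    K,e,M=c; q=K@(M.T@(np.array(P)-e)); return q[:2]/q[2]
def pts(c,D):
    K,e,M=c; v,u=np.mgrid[:480,:640]
    X=np.stack([(u-K[0,2])/K[0,0]*D,(v-K[1,2])/K[1,1]*D,D],-1)
    return X@M.T+e
E
python3 - <<'E'
from h import *
print(sensors.read_state())
for n in ["scene","top","wrist"]:
    c=cam(n); im,d=optics.grab_frame(n); cv2.imwrite(f"pics/{n}0.png",im); np.savez(f"pics/{n}0.npz",im=im,d=d,K=c[0],e=c[1],M=c[2])
    print(n,optics.camera_params(n))
E
```

```text
pics
{'t': 0.0, 'q': array([-1.22270253e+00,  3.09036717e-01,  1.63519537e+00,  8.49553460e-06,
        1.19971768e+00, -6.96814928e-02]), 'joint_vel': array([-0.00126939,  0.00032219,  0.00020607, -0.00058616, -0.00023821,
       -0.00113075]), 'effort': array([ 8.78903065e-04, -4.15252554e+01, -2.76662064e+01,  1.79641467e-05,
        1.02883793e-02,  1.83794339e-05]), 'eef_pos': array([ 0.25328285, -0.57046576,  0.23002315]), 'orientation': array([ 0.59332006, -0.59231197,  0.38610948, -0.38478216]), 'wrist_force': array([-0.44648064, -0.23336735, -0.71367464]), 'moment': array([-0.00319749,  0.08862412,  0.03814368]), 'gripper_width': 0.08532235751966818}
scene {'K': array([[464.7340653 ,   0.        , 323.5375638 ],
       [  0.        , 464.7340653 , 232.55707802],
       [  0.        ,   0.        ,   1.        ]]), 'eye': array([0.11340562, 0.90448911, 0.52813576]), 'attitude': array([ 0.12647624, -0.2300457 ,  0.84608099, -0.46392855])}
top {'K': array([[505.12304639,   0.        , 318.27004453],
       [  0.        , 505.12304639, 244.57054134],
       [  0.        ,   0.        ,   1.        ]]), 'eye': array([0.31741463, 0.28410312, 0.91154062]), 'attitude': array([-0.07652445,  0.71165124, -0.69592175,  0.05821895])}
wrist {'K': array([[392.90758701,   0.        , 315.75178569],
       [  0.        , 392.90758701, 241.70764298],
       [  0.        ,   0.        ,   1.        ]]), 'eye': array([ 0.32138834, -0.54103275,  0.37377997]), 'attitude': array([ 0.12290812,  0.82916642, -0.5392456 , -0.08118396])}
```

View pics/scene0.png

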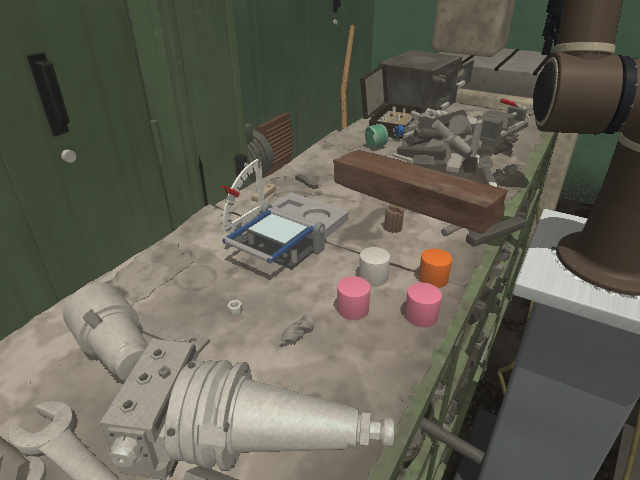

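View pics/top0.png

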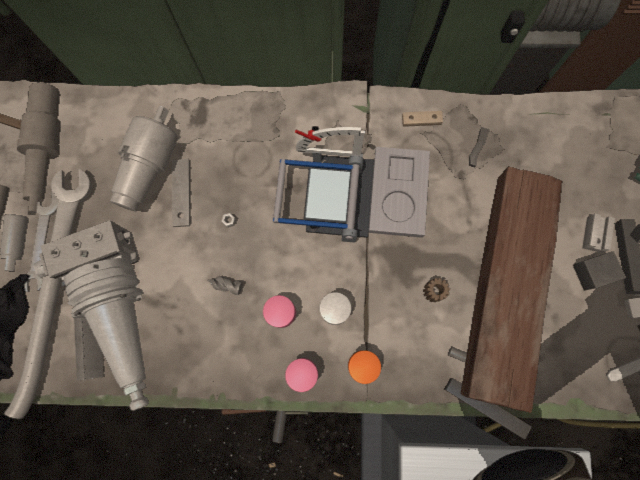

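The top view shows the fixture and four slug-like cylinders:
- The pale grey one is at (335,308), or (374,265) in the scene view.
- Pink ones are at (279,311) and (302,375), and an orange one is at (365,367). Both colours are ruled out, so the grey one is meant.

In the fixture, the round nest is at (400,207), the square nest at (400,168), the bar near (280,190) and the red mark at (307,134).

```bash
python3 - <<'E'
from h import *
def ld(n):
    z=np.load(f"pics/{n}0.npz"); return z["im"],z["d"],(z["K"],z["e"],z["M"])
im,d,c=ld("top"); im2,d2,c2=ld("scene")
X=pts(c,d);X2=pts(c2,d2)
np.set_printoptions(precision=4,suppress=True)
# slug: bright gray
hs=cv2.cvtColor(im,cv2.COLOR_BGR2HSV); 
print("hsv slug",hs[308,335],"bench",hs[330,200],"plate",hs[160,425],"nest",hs[207,400], "blue",hs[222,300],"red",hs[134,307])
print("bench z", X[320:350,180:260,2].mean(), "slug top z",np.median(X[300:316,327:343,2]))
top=(abs(X[...,2]-.05)<.006)&(d>0); m=np.zeros_like(top); m[285:335,308:362]=top[285:335,308:362]
cs,_=cv2.findContours(m.astype(np.uint8),0,1); k=max(cs,key=cv2.contourArea); (u,v),r=cv2.minEnclosingCircle(k)
e=cv2.fitEllipse(k); print("slug",(u,v),r,e, onz(c,e[0],.05))
# same, scene
m2=((abs(X2[...,2]-.05)<.006)); q=np.zeros_like(m2); q[240:285,350:400]=m2[240:285,350:400]
cs,_=cv2.findContours(q.astype(np.uint8),0,1); k=max(cs,key=cv2.contourArea); e=cv2.fitEllipse(k); print("slug scene",e,onz(c2,e[0],.05),"proj",proj(c2,onz(c,e[0],.05)))
# plate heights
def hist(a): return np.round(np.percentile(a,[5,25,50,75,95]),4)
print("plate z",hist(X[150:230,415:425,2]),"nest z",hist(X[200:214,392:408,2]),"sq",hist(X[163:173,395:405,2]))
m=np.zeros(d.shape,np.uint8); m[180:240,370:440]=(X[180:240,370:440,2]<.016)
n,l,s,ce=cv2.connectedComponentsWithStats(m); print(s,ce)
lab=l[207,400]; e=cv2.fitEllipse(cv2.findContours((l==lab).astype(np.uint8),0,1)[0][0]); print("nest",e,onz(c,e[0],.010))
big=cv2.resize(im[110:260,255:445],None,fx=4,fy=4,interpolation=cv2.INTER_CUBIC)
b2=cv2.resize(im[270:400,255:395],None,fx=2,fy=2)
cv2.imwrite("pics/fix.png",big)
b3=cv2.resize(im2[150:320,210:450],None,fx=3.3,fy=3.3,interpolation=cv2.INTER_CUBIC);cv2.imwrite("pics/fix2.png",b3)
E
```

```text
hsv slug [ 17  36 204] bench [ 15  53 145] plate [ 11  27 153] nest [  9  28 156] blue [108 166 123] red [  3 138 148]
bench z 0.0019503508736101315 slug top z 0.049071752172412886
slug (335.0565185546875, 307.72607421875) 15.923020362854004 ((335.069580078125, 307.722412109375), (30.62128257751465, 31.161733627319336), 167.96255493164062) [0.3752 0.2774 0.05  ]
slug scene ((374.4829406738281, 256.6535949707031), (19.591611862182617, 30.2123966217041), 94.24623107910156) [0.3757 0.2808 0.05  ] proj [348.5295 225.5238]
plate z [0.0183 0.0197 0.0208 0.0219 0.0234] nest z [0.0064 0.0078 0.0088 0.0099 0.0117] sq [0.0063 0.0079 0.0092 0.0099 0.0121]
[[     0      0    640    480 305216]
 [   370    180      3     35     67]
 [   370    180     70     60   1173]
 [   375    190      1      1      1]
 [   383    191     32     31    742]
 [   422    199      1      1      1]] [[318.9091 239.672 ]
 [370.6269 193.    ]
 [420.3683 218.6905]
 [375.     190.    ]
 [398.2574 205.9838]
 [422.     199.    ]]
nest ((398.2386169433594, 205.95309448242188), (29.044893264770508, 30.844091415405273), 103.08942413330078) [0.5666 0.1645 0.01  ]
```

View pics/fix.png

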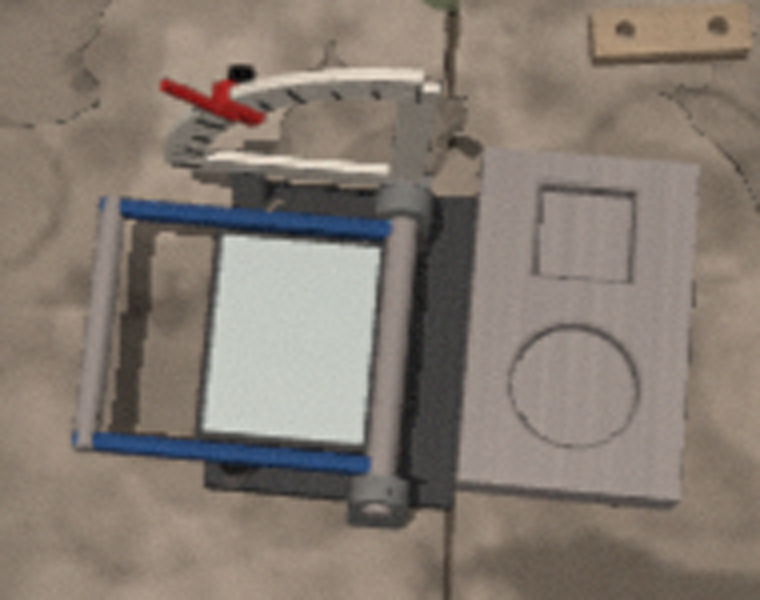

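View pics/fix2.png

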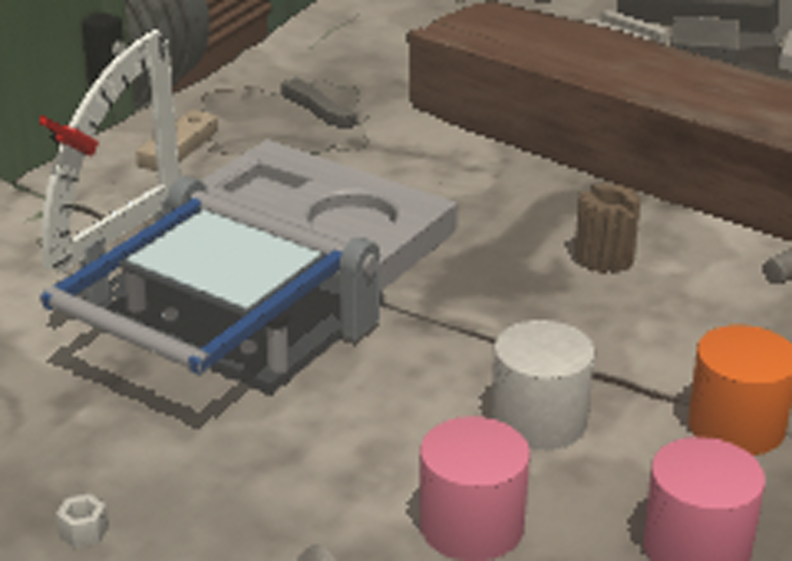

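The crop confirms it: the pale grey cylinder at (545,385) in the second crop is the only steel one, with pink and orange look-alikes beside it. The red pointer's outer end is at crop (165,84) in the top view and (43,121) in the scene view.

```bash
cat > m.py <<'E'
from h import *
np.set_printoptions(precision=4,suppress=True)
def ld(n):
    z=np.load(f"pics/{n}0.npz"); return z["im"],z["d"],(z["K"],z["e"],z["M"])
im,d,c=ld("top"); im2,d2,c2=ld("scene"); X=pts(c,d);X2=pts(c2,d2)
A=lambda p:((p[0]-1.5)/4+255,(p[1]-1.5)/4+110)
B=lambda p:((p[0]-1.15)/3.3+210,(p[1]-1.15)/3.3+150)
def tri(a,b):
    e1,d1=ray(c,A(a)); e2,d2_=ray(c2,B(b)); d1/=np.linalg.norm(d1);d2_/=np.linalg.norm(d2_)
    s=np.linalg.lstsq(np.stack([d1,-d2_],1),e2-e1,rcond=None)[0]; p,q=e1+s[0]*d1,e2+s[1]*d2_
    return (p+q)/2,np.linalg.norm(p-q)
for n,a,b in [("tip",(165,84),(43,121)),("redinner",(262,121),(95,149)),("bar far",(110,207),(47,299)),("bar near",(82,440),(198,365))]: print(n,*tri(a,b))
nr=A((573.5,385.5)); print("nest rim top",onz(c,nr,.022),"scene rim",onz(c2,B((352.5,213)),.022))
h=cv2.cvtColor(im,cv2.COLOR_BGR2HSV); bl=(h[...,0]>100)&(h[...,0]<120)&(h[...,1]>110)&(abs(X[...,2]-.055)<.02); bl[:,:255]=0;bl[:,360:]=0;bl[:130]=0;bl[240:]=0
n,l,s,ce=cv2.connectedComponentsWithStats(bl.astype(np.uint8))
for i in range(1,n):
    if s[i,4]<60: continue
    P=X[l==i]; v,u=np.nonzero(l==i); Q=np.array([onz(c,(a,b),.058) for a,b in zip(u,v)])[:,:2]
    w=np.linalg.svd(Q-Q.mean(0),full_matrices=False)[2][0]; w*=np.sign(w[1]); t=(Q-Q.mean(0))@w
    print("arm",s[i],Q.mean(0),"z",np.median(P[:,2]),"yaw",np.arctan2(-w[0],w[1]),"ends",Q.mean(0)+w*t.min(),Q.mean(0)+w*t.max())
print("hinge pts",[onz(c,A(p),.052) for p in [(400,215),(380,480)]])
st=sensors.read_state(); Rt=R.from_quat(np.roll(st["orientation"],-1)).as_matrix(); print("tool x,y,z cols\n",Rt, ctrl.grasp_offset)
E
python3 m.py
```

```text
tip [0.6522 0.3469 0.1467] 0.001216753275330861
redinner [0.6515 0.3085 0.112 ] 0.0014190968616563165
bar far [0.6353 0.378  0.0528] 0.0035570427369921126
bar near [0.5268 0.3856 0.052 ] 0.0012300037764021723
nest rim top [0.5632 0.1665 0.022 ] scene rim [0.5664 0.1642 0.022 ]
arm [285 160  67  10 314] [0.6267 0.3098] z 0.05536095929585466 yaw -0.07151510050730833 ends [0.6227 0.2537] [0.6312 0.3717]
arm [278 218  69  11 324] [0.5202 0.318 ] z 0.05542235643460852 yaw -0.07447494757145537 ends [0.5159 0.261 ] [0.5248 0.3797]
hinge pts [array([0.6322, 0.2472, 0.052 ]), array([0.5108, 0.2546, 0.052 ])]
tool x,y,z cols
 [[ 0.4058 -0.0006  0.914 ]
 [-0.914   0.0017  0.4058]
 [-0.0018 -1.      0.0001]] -0.0187
```

Measured:
- slug at (0.3755, 0.279)
- nest at (0.565, 0.1655)
- bar middle at (0.581, 0.382, 0.052)
- fixture yaw −0.073
- mark at about 0.75 rad, with tip radius 138 mm against the stated 140

I'll move over the slug first, turning the jaws to lie along the fixture's y.

Emit:
{"name": "jog_arm", "arguments": {"dr": [[0,0,0.14],[0,0,0.28],[0,0,0.42],[0,0,0.56],[0,0,0.7],[0,0,0.84],[0,0,0.98],[0,0,1.12],[0,0,1.26],[0,0,1.4]], "dp": [[3,5,0],[6,10,0],[9,15,0],[12,20,0],[15,25,0],[18,30,0],[19,35,0],[20,40,0],[20,45,0],[20,50,0]], "grip": [1,1,1,1,1,1,1,1,1,1]}}

```text
t: 1.4
eef_pos: [0.4531, -0.069, 0.2301]
orientation: [0.702, -0.701, -0.088, 0.089]
wrist_force: [0.7, -0.5, -0.7]
gripper_width: 0.0856
```

```bash
cat > s.py <<'E'
from h import *
s=sensors.read_state(); Rt=R.from_quat(np.roll(s["orientation"],-1)).as_matrix()
np.set_printoptions(precision=4,suppress=True)
print(s["t"],s["eef_pos"],"jaw yaw",np.arctan2(Rt[1,0],Rt[0,0]),"y",Rt[:,1],"q",s["q"],"F",s["wrist_force"],"w",s["gripper_width"])
E
python3 s.py
```

```text
1.4 [ 0.4531 -0.069   0.2301] jaw yaw 0.25150952940467475 y [-0.0019 -0.0002 -1.    ] q [-0.2457 -0.0179  2.0102 -0.0007  1.1511 -0.4969] F [ 0.7209 -0.5139 -0.6557] w 0.08558496638392839
```

Emit:
{"name": "jog_arm", "arguments": {"dr": [[0,0,0.14],[0,0,0.28],[0,0,0.42],[0,0,0.56],[0,0,0.7],[0,0,0.84],[0,0,0.98],[0,0,1.12],[0,0,1.247],[0,0,1.247]], "dp": [[0,5,0],[0,10,0],[-2,15,0],[-4,20,-1],[-6,25,-2],[-7,30,-3],[-7.5,34,-4],[-7.8,34.8,-5],[-7.8,34.8,-5],[-7.8,34.8,-5]], "grip": [1,1,1,1,1,1,1,1,1,1]}}

```text
t: 2.65
eef_pos: [0.3747, 0.2791, 0.1797]
orientation: [-0.518, 0.518, 0.481, -0.482]
wrist_force: [-0.2, -0.0, 0.5]
gripper_width: 0.0855
```

```bash
python3 s.py; cat > w.py <<'E'
import sys
from h import *
np.set_printoptions(precision=4,suppress=True)
n=sys.argv[1]; c=cam("wrist"); im,d=optics.grab_frame("wrist"); cv2.imwrite(f"pics/w{n}.png",im); np.savez(f"pics/w{n}.npz",im=im,d=d,K=c[0],e=c[1],M=c[2])
E
python3 w.py 1; python3 - <<'E'
from h import *
np.set_printoptions(precision=4,suppress=True)
z=np.load("pics/w1.npz");c=(z["K"],z["e"],z["M"]);X=pts(c,z["d"])
print("expected px",proj(c,[.3755,.279,.05]), "tcp px", proj(c,[.3755,.279,.18]))
m=((abs(X[...,2]-.05)<.008)&(np.hypot(X[...,0]-.3755,X[...,1]-.279)<.045)).astype(np.uint8)
for k in cv2.findContours(m,0,1)[0]:
    if len(k)>30: e=cv2.fitEllipse(k); print(e,onz(c,e[0],.05),np.median(X[...,2][m>0]))
E
```

```text
2.65 [0.3747 0.2791 0.1797] jaw yaw 1.497676400038305 y [-0.0011 -0.0023 -1.    ] q [ 0.5479  0.0633  2.0388 -0.0016  1.0416 -0.9489] F [-0.1999 -0.0317  0.464 ] w 0.08552405646095311
expected px [316.5253 231.2254] tcp px [316.3786 316.2322]
((311.7928771972656, 230.98263549804688), (72.87776947021484, 73.54011535644531), 105.3687973022461) [0.3751 0.2756 0.05  ] 0.0507346106238456
```

View pics/w1.png

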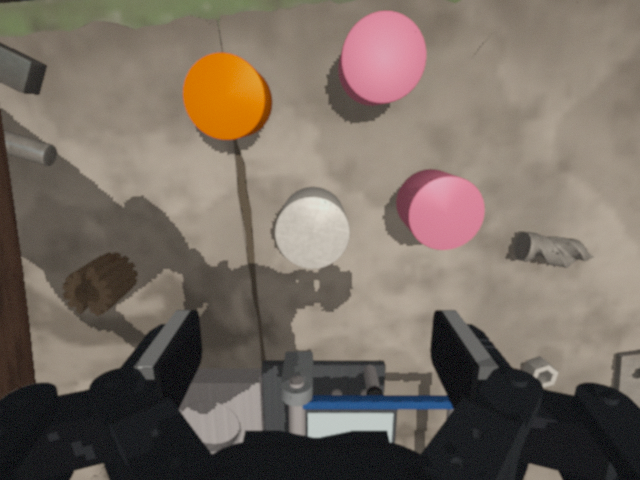

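The wrist view shows the grey slug centred at (312,231). The orange one is at (227,95) and the pinks at (384,57) and (441,210). The grey slug lies between the open jaws with clear gaps, so I'll descend and grip.

Emit:
{"name": "jog_arm", "arguments": {"dr": [[0,0,0],[0,0,0],[0,0,0],[0,0,0],[0,0,0],[0,0,0],[0,0,0],[0,0,0]], "dp": [[0,-0.2,-4],[0,-0.2,-8],[0,-0.2,-12],[0,-0.2,-14.5],[0,-0.2,-16],[0,-0.2,-16.4],[0,-0.2,-16.4],[0,-0.2,-16.4]], "grip": [1,1,1,1,1,1,1,0.8], "force": 80}}

```text
t: 3.7
eef_pos: [0.3759, 0.2776, 0.017]
orientation: [-0.518, 0.519, 0.481, -0.481]
wrist_force: [0.5, -0.8, -0.6]
gripper_width: 0.0702
```

Emit:
{"name": "jog_arm", "arguments": {"dr": [[0,0,0],[0,0,0],[0,0,0],[0,0,0],[0,0,0],[0,0,0]], "dp": [[0,0,0],[0,0,0],[0,0,0],[0,0,0],[0,0,0],[0,0,0]], "grip": [0.6,0.5,0.4,0.3,0.3,0.3], "force": 80}}

```text
t: 4.45
eef_pos: [0.3761, 0.2773, 0.0182]
orientation: [-0.517, 0.519, 0.481, -0.481]
wrist_force: [-1.7, -3.0, 6.7]
gripper_width: 0.0523
```

```bash
python3 s.py
```

```text
4.45 [0.3761 0.2773 0.0182] jaw yaw 1.4969106920970503 y [ 0.0016 -0.0014 -1.    ] q [ 0.5435  0.3445  2.1174 -0.0033  0.679  -0.9508] F [-1.6652 -2.9545  6.7322] w 0.052277859999442525
```

Emit:
{"name": "jog_arm", "arguments": {"dr": [[0,0,0],[0,0,0],[0,0,0],[0,0,0],[0,0,0],[0,0,0],[0,0,0],[0,0,0],[0,0,0],[0,0,0]], "dp": [[0,0,1],[0,0,3],[0,0,6],[2,-1,9],[6,-3.5,10],[10,-6,10],[14,-8.5,10],[17.5,-10.5,10],[18.9,-11.2,10],[18.9,-11.2,10]], "grip": [0.3,0.3,0.3,0.3,0.3,0.3,0.3,0.3,0.3,0.3]}}

```text
t: 5.7
eef_pos: [0.5646, 0.1648, 0.1174]
orientation: [-0.518, 0.519, 0.48, -0.481]
wrist_force: [-1.0, -0.1, -7.8]
gripper_width: 0.0521
```

```bash
python3 s.py; python3 w.py 2; python3 - <<'E'
from h import *
np.set_printoptions(precision=4,suppress=True)
z=np.load("pics/w2.npz");c=(z["K"],z["e"],z["M"]);X=pts(c,z["d"])
print("nest rim px",proj(c,[.565,.1655,.022]))
im,d=optics.grab_frame("top"); ct=cam("top"); X=pts(ct,d)
m=((abs(X[...,2]-.15)<.008)&(np.hypot(X[...,0]-.565,X[...,1]-.1655)<.03)).astype(np.uint8); print(m.sum())
cv2.imwrite("pics/t2.png",cv2.resize(im[110:300,300:500],None,fx=3,fy=3))
E
```

```text
5.7 [0.5646 0.1648 0.1174] jaw yaw 1.4953650689630489 y [-0.0005 -0.0015 -1.    ] q [ 0.2107  0.37    1.8045 -0.0016  0.9679 -1.2838] F [-0.9611 -0.0657 -7.7841] w 0.052087825272336644
nest rim px [317.5605 244.5373]
400
```

View pics/w2.png

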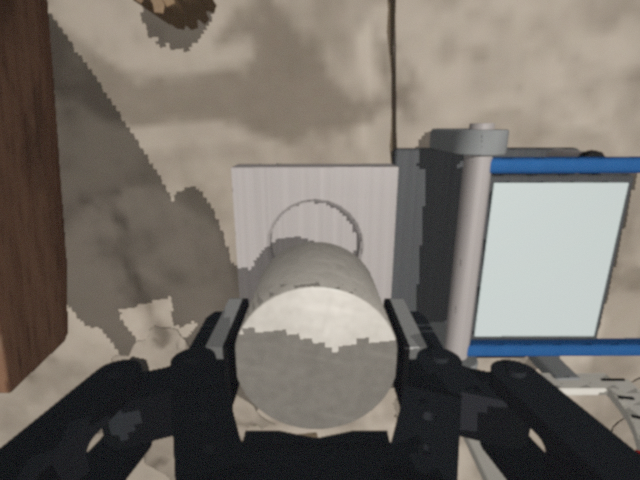

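The wrist view shows the slug held (top face centred near (317,357)) and the nest rim arc behind it. The arc spans x 270–362 with its top at y 200, giving a centre near (316,245). Next I'll compare the slug and nest offsets in this same view.

```bash
python3 - <<'E'
from h import *
from scipy.optimize import least_squares
np.set_printoptions(precision=4,suppress=True)
z=np.load("pics/w2.npz");c=(z["K"],z["e"],z["M"]);d=z["d"];X=pts(c,d)
g=cv2.cvtColor(z["im"],cv2.COLOR_BGR2GRAY)
def circ(uv,zz,r):
    P=np.array([onz(c,p,zz)[:2] for p in uv]); f=lambda q:np.hypot(*(P-q[:2]).T)-r
    o=least_squares(f,P.mean(0),loss="soft_l1",f_scale=.001); return o.x,np.abs(o.fun).mean()*1e3,len(P)
# nest rim: edge pixels near expected circle (unoccluded half)
E=cv2.Canny(g,40,100); v,u=np.nonzero(E); uv=[(a,b) for a,b in zip(u,v) if abs(np.hypot(a-316,b-245)-45.5)<5 and b<238]
print("rim",circ(uv,.022,.029))
# slug top face
h=X[...,2]; print("slug top z",np.median(h[330:390,290:340]))
zt=np.median(h[330:390,290:340])
m=((abs(h-zt)<.006)).astype(np.uint8); m[:270]=0;m[:,:225]=0;m[:,410:]=0
k=max(cv2.findContours(m,0,1)[0],key=cv2.contourArea)[:,0]
e=cv2.fitEllipse(k);print(e)
k2=[p for p in k if p[1]<400 ]; print("slug",circ(k2,zt,.027), "expected tcp",.5646,.1648)
E
```

```text
rim (array([0.5651, 0.1636]), np.float64(1.095616082834702), 290)
slug top z 0.14989208003502272
((315.9920349121094, 353.8921203613281), (146.92861938476562, 178.50526428222656), 89.56593322753906)
slug (array([0.5635, 0.1646]), np.float64(1.24810662218097), 484) expected tcp 0.5646 0.1648
```

Emit:
{"name": "jog_arm", "arguments": {"dr": [[0,0,0],[0,0,0],[0,0,0],[0,0,0],[0,0,0],[0,0,0],[0,0,0],[0,0,0]], "dp": [[0.1,-0.05,-2],[0.1,-0.05,-4.5],[0.1,-0.05,-6.5],[0.1,-0.05,-7.2],[0.1,-0.05,-7.5],[0.1,-0.05,-7.8],[0.1,-0.05,-8.1],[0.1,-0.05,-8.1]], "grip": [0.3,0.3,0.3,0.3,0.3,0.3,0.3,0.3]}}

```text
t: 6.8
eef_pos: [0.564, 0.1652, 0.0363]
orientation: [0.518, -0.518, -0.48, 0.482]
wrist_force: [-0.1, -0.1, -7.0]
gripper_width: 0.052
```

```bash
python3 s.py
```

```text
6.8 [0.564  0.1652 0.0363] jaw yaw 1.496941122166289 y [-0.0022 -0.0015 -1.    ] q [ 0.2113  0.4902  1.8313 -0.0014  0.8225 -1.2847] F [-0.1445 -0.1133 -6.9562] w 0.052042547031882325
```

No contact force beyond the slug's own weight, and the bottom is already about 4 mm below the rim. I'll lower it the rest of the way.

Emit:
{"name": "jog_arm", "arguments": {"dr": [[0,0,0],[0,0,0],[0,0,0],[0,0,0],[0,0,0]], "dp": [[0.05,-0.05,-0.3],[0.05,-0.05,-0.5],[0.05,-0.05,-0.7],[0.05,-0.05,-0.8],[0.05,-0.05,-0.8]], "grip": [0.3,0.3,0.3,0.3,0.3]}}

```text
t: 7.42
eef_pos: [0.5645, 0.1647, 0.0284]
orientation: [0.518, -0.518, -0.48, 0.482]
wrist_force: [0.3, -0.6, -6.8]
gripper_width: 0.0522
```

```bash
python3 s.py
```

```text
7.425 [0.5645 0.1647 0.0284] jaw yaw 1.4969260607389592 y [-0.0021 -0.0015 -1.    ] q [ 0.2103  0.5036  1.8316 -0.0014  0.8087 -1.2857] F [ 0.2705 -0.5814 -6.7629] w 0.0521734019535687
```

Still carrying the full weight, so the floor is about 1 mm lower. I'll press on gently.

Emit:
{"name": "jog_arm", "arguments": {"dr": [[0,0,0],[0,0,0],[0,0,0]], "dp": [[0,0,-0.1],[0,0,-0.2],[0,0,-0.2]], "grip": [0.3,0.3,0.3]}}

```text
t: 7.8
eef_pos: [0.5645, 0.1647, 0.0283]
orientation: [0.518, -0.518, -0.48, 0.482]
wrist_force: [-5.8, -1.1, 6.7]
gripper_width: 0.0519
```

Floor reached: the force swung by about 13 N. Releasing.

Emit:
{"name": "jog_arm", "arguments": {"dr": [[0,0,0],[0,0,0],[0,0,0],[0,0,0],[0,0,0],[0,0,0]], "dp": [[0,0,0],[0,0,0],[0,0,0],[0,0,0],[0,0,0],[0,0,0]], "grip": [0.6,0.7,0.8,0.9,0.95,0.95]}}

```text
t: 8.55
eef_pos: [0.5646, 0.1647, 0.0283]
orientation: [0.518, -0.518, -0.48, 0.482]
wrist_force: [0.8, -0.1, 0.2]
gripper_width: 0.0809
```

Emit:
{"name": "jog_arm", "arguments": {"dr": [[0,0,0],[0,0,0],[0,0,0],[0,0,0],[0,0,0],[0,0,0],[0,0,0],[0,0,0],[0,0,0],[0,0,0]], "dp": [[0,0,1],[0,0,3],[0,0,6],[0,0,9],[0,3,12],[0.5,8,13],[1,13,13],[1,18,13],[1,21.7,13],[1,21.7,13]], "grip": [0.95,0.95,0.95,0.95,0.95,0.8,0.7,0.7,0.7,0.7]}}

```text
t: 9.8
eef_pos: [0.5746, 0.3849, 0.1603]
orientation: [0.517, -0.517, -0.482, 0.482]
wrist_force: [-0.6, -0.8, 0.1]
gripper_width: 0.0594
```

```bash
python3 s.py; python3 w.py 3; python3 - <<'E'
from h import *
from scipy.optimize import least_squares
np.set_printoptions(precision=4,suppress=True)
for n in ["top","scene"]:
    im,d=optics.grab_frame(n); c=cam(n); X=pts(c,d); cv2.imwrite(f"pics/{n}3.png",im)
    np.savez(f"pics/{n}3.npz",im=im,d=d,K=c[0],e=c[1],M=c[2])
    m=((X[...,2]>.042)&(X[...,2]<.075)&(np.hypot(X[...,0]-.565,X[...,1]-.1645)<.035)).astype(np.uint8)
    k=max(cv2.findContours(m,0,1)[0],key=cv2.contourArea); e=cv2.fitEllipse(k)
    P=X[m>0]; T=P[P[:,2]>np.median(P[:,2])-.005] if n=="top" else P
    A=np.c_[T[:,:2]-T[:,:2].mean(0),np.ones(len(T))]; s=np.linalg.lstsq(A,T[:,2],rcond=None)[0]
    print(n,"slug top z",np.median(T[:,2]),"tilt",s[:2],"centre",e,onz(c,e[0],.06))
z=np.load("pics/w3.npz");c=(z["K"],z["e"],z["M"]);print("bar px",proj(c,[.581,.382,.052]),proj(c,[.5268,.3856,.052]),proj(c,[.6353,.378,.052]))
E
```

```text
9.8 [0.5746 0.3849 0.1603] jaw yaw 1.5005807507570394 y [-0.0002  0.0004 -1.    ] q [ 0.527   0.4996  1.5165  0.0004  1.1254 -0.9737] F [-0.5823 -0.8456  0.0505] w 0.05942663655018486
top slug top z 0.058840447116142336 tilt [-0.0827  0.0807] centre ((409.34124755859375, 192.2667694091797), (5.805688381195068, 22.362001419067383), 135.61520385742188) [0.5778 0.1517 0.06  ]
scene slug top z 0.05970055113406314 tilt [ 0.1029 -0.18  ] centre ((316.01605224609375, 202.7028045654297), (19.35894775390625, 26.046926498413086), 88.92806243896484) [0.5578 0.1796 0.06  ]
bar px [312.4734 247.7032] [311.8879 165.9239] [312.4436 320.4274]
```

View pics/w3.png

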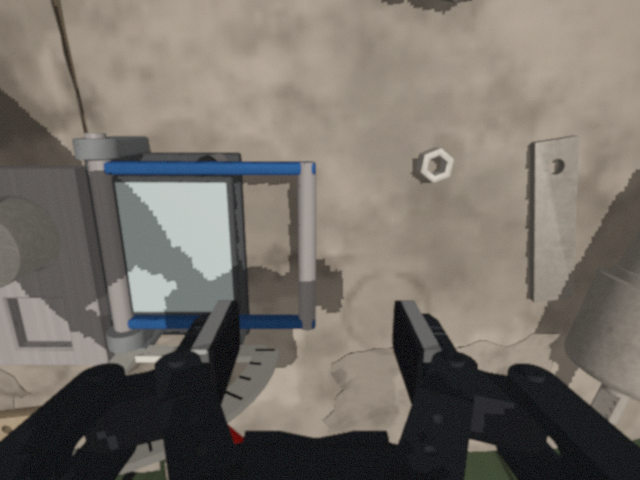

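The slug stands with its top at 0.059–0.060 m, so it is home. The arm hides part of it, so I'll recheck later. The bar runs at px x≈307, rows 168–322, about 3 mm left of the prediction. I'll descend over it at (0.5795, 0.380).

Emit:
{"name": "jog_arm", "arguments": {"dr": [[0,0,0],[0,0,0],[0,0,0],[0,0,0],[0,0,0],[0,0,0],[0,0,0],[0,0,0]], "dp": [[0.5,-0.5,-1],[0.5,-0.5,-3],[0.5,-0.5,-6],[0.5,-0.5,-9],[0.5,-0.5,-11],[0.5,-0.5,-12.3],[0.5,-0.5,-12.7],[0.5,-0.5,-12.7]], "grip": [0.5,0.5,0.5,0.5,0.5,0.5,0.5,0.5], "force": 30}}

```text
t: 10.95
eef_pos: [0.5802, 0.3763, 0.0327]
orientation: [-0.518, 0.518, 0.481, -0.482]
wrist_force: [-0.1, 0.1, 1.0]
gripper_width: 0.0426
```

Emit:
{"name": "jog_arm", "arguments": {"dr": [[0,0,0],[0,0,0],[0,0,0],[0,0,0],[0,0,0],[0,0,0]], "dp": [[0,0,0],[0,0,0],[0,0,0],[0,0,0],[0,0,0],[0,0,0]], "grip": [0.3,0.2,0.1,0,0,0], "force": 30}}

```text
t: 11.7
eef_pos: [0.5811, 0.3783, 0.0339]
orientation: [0.518, -0.518, -0.482, 0.48]
wrist_force: [0.5, 5.7, 0.9]
gripper_width: 0.0109
```

```bash
python3 s.py
```

```text
11.7 [0.5811 0.3783 0.0339] jaw yaw 1.4968228759012967 y [ 0.0014  0.0018 -1.    ] q [ 0.5138  0.653   1.5632  0.0011  0.9232 -0.9837] F [0.4994 5.682  0.9267] w 0.010891240626055112
```

Bar gripped: width 10.9 mm, with a small side force. I'll swing it along the arc (radius 130 mm) to about 0.66 rad first, then compare with the mark.

Emit:
{"name": "jog_arm", "arguments": {"dr": [[0,0,0],[0,0,0],[0,0,0],[0,0,0],[0,0,0],[0,0,0],[0,0,0],[0,0,0],[0,0,0],[0,0,0]], "dp": [[0,0,0.65],[0,-0.11,1.69],[-0.02,-0.31,2.84],[-0.05,-0.62,3.97],[-0.07,-1.03,5.06],[-0.11,-1.53,6.12],[-0.15,-2.13,7.12],[-0.2,-2.73,7.97],[-0.2,-2.73,7.97],[-0.2,-2.73,7.97]], "grip": [0,0,0,0,0,0,0,0,0,0]}}

```text
t: 12.95
eef_pos: [0.5792, 0.3523, 0.1155]
orientation: [0.519, -0.518, -0.483, 0.479]
wrist_force: [-1.8, 6.4, 1.3]
gripper_width: 0.011
```

```bash
python3 s.py; cat > q.py <<'E'
import sys
from h import *
np.set_printoptions(precision=4,suppress=True)
n=sys.argv[1]
out=[]
for k,(r0,r1,c0,c1,f) in {"top":(110,250,255,445,4),"scene":(150,260,210,340,6)}.items():
    c=cam(k); im,d=optics.grab_frame(k); np.savez(f"pics/{k}{n}.npz",im=im,d=d,K=c[0],e=c[1],M=c[2])
    cv2.imwrite(f"pics/{k}{n}c.png",cv2.resize(im[r0:r1,c0:c1],None,fx=f,fy=f,interpolation=cv2.INTER_CUBIC))
    X=pts(c,d); h=cv2.cvtColor(im,cv2.COLOR_BGR2HSV)
    ax=np.array([.9973,-.073,0]); ay=np.array([.073,.9973,0]); H=np.array([.5715,.2505,.052])
    Y=(X-H)@ay; Z=X[...,2]-.052; XX=(X-H)@ax
    box=(d>0)&(abs(XX)<.12)&(Y>-.02)&(Y<.16)&(Z>-.02)&(Z<.18)
    bl=box&(h[...,0]>100)&(h[...,0]<122)&(h[...,1]>110); rd=box&((h[...,0]<6)|(h[...,0]>174))&(h[...,1]>130)
    for nm,m in [("blue far",bl&(XX>0)),("blue near",bl&(XX<0)),("red",rd)]:
        if m.sum()<15: print(k,nm,m.sum()); continue
        P=np.c_[Y[m],Z[m]]; w=np.linalg.svd(P-P.mean(0),full_matrices=False)[2][0]
        print(k,nm,m.sum(),"line angle",np.arctan2(w[1]*np.sign(w[0]),abs(w[0])),"mean polar",np.arctan2(P[:,1].mean(),P[:,0].mean()),"x",XX[m].mean())
E
python3 q.py 4
```

```text
12.95 [0.5792 0.3523 0.1155] jaw yaw 1.4963079155202423 y [ 0.0025  0.0049 -1.    ] q [ 0.4808  0.5222  1.5821  0.0037  1.0328 -1.0174] F [-1.794   6.3673  1.3189] w 0.011023093997230095
top blue far 0
top blue near 0
top red 0
scene blue far 8
scene blue near 116 line angle 0.6234443124240437 mean polar 0.6689034238766564 x -0.05591364341751282
scene red 17 line angle 0.7302285334997222 mean polar 0.7371790143659053 x 0.07340561225595349
```

View pics/scene4c.png

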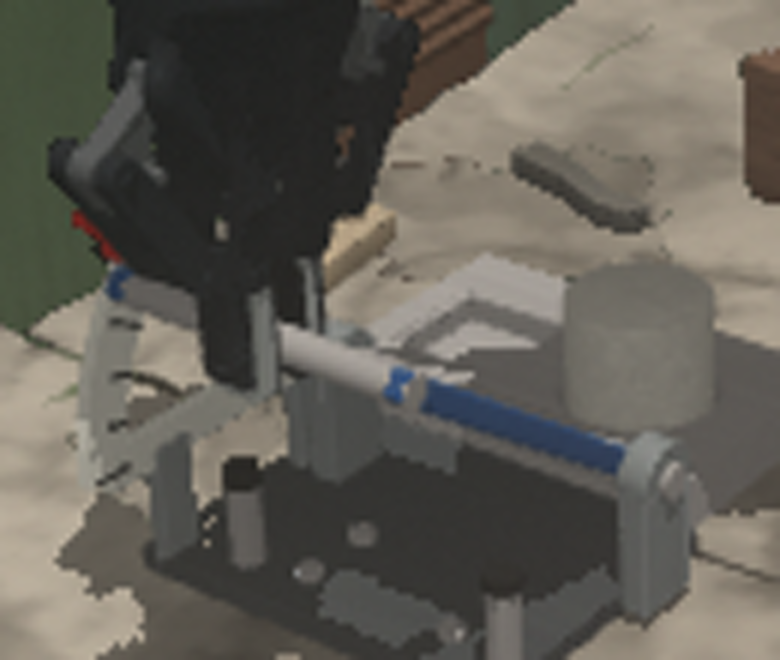

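The crop shows the slug upright in the nest at (640,340). The flap is lifted by the fingers, with the far arm end at (120,285) just below the red pointer at (90,235). Flap is at about 0.675 rad and mark at about 0.75, so I'll go up the remaining 0.073 rad.

Emit:
{"name": "jog_arm", "arguments": {"dr": [[0,0,0],[0,0,0],[0,0,0],[0,0,0],[0,0,0],[0,0,0]], "dp": [[-0.02,-0.2,0.25],[-0.04,-0.4,0.5],[-0.05,-0.6,0.7],[-0.05,-0.6,0.7],[-0.05,-0.6,0.7],[-0.05,-0.6,0.7]], "grip": [0,0,0,0,0,0]}}

```text
t: 13.8
eef_pos: [0.5788, 0.3468, 0.1228]
orientation: [0.519, -0.517, -0.483, 0.479]
wrist_force: [-0.1, 5.0, 1.2]
gripper_width: 0.0106
```

```bash
python3 s.py; python3 q.py 5; sed -e 's/grab_frame(k)/ZZ/' q.py | python3 - 2>/dev/null; python3 - <<'E'
from h import *
np.set_printoptions(precision=4,suppress=True)
# mark angle from the unobstructed first frames, measured against camera-frame hinge
ax=np.array([.9973,-.073,0]); ay=np.array([.073,.9973,0]); H=np.array([.5715,.252,.052])
for k in ["top0","scene0","scene5"]:
    z=np.load(f"pics/{k}.npz"); X=pts((z["K"],z["e"],z["M"]),z["d"]); h=cv2.cvtColor(z["im"],cv2.COLOR_BGR2HSV)
    Y=(X-H)@ay; Z=X[...,2]-.052; XX=(X-H)@ax; rr=np.hypot(Y,Z)
    m=(z["d"]>0)&(XX>.03)&(XX<.12)&(rr<.16)&((h[...,0]<6)|(h[...,0]>174))&(h[...,1]>120)
    b=(z["d"]>0)&(abs(XX)<.075)&(rr<.16)&(rr>.04)&(h[...,0]>100)&(h[...,0]<122)&(h[...,1]>110)
    for n,q in [("red",m),("blue",b)]:
        a=np.arctan2(Z[q],Y[q]); print(k,n,q.sum(),"polar median",np.median(a),"r",np.percentile(rr[q],[5,95]))
E
```

```text
13.8 [0.5788 0.3468 0.1228] jaw yaw 1.496378974782578 y [ 0.0028  0.0056 -1.    ] q [ 0.4736  0.5079  1.5875  0.0043  1.0411 -1.0249] F [-0.07    5.0325  1.1596] w 0.010604558498061958
top blue far 0
top blue near 0
top red 0
scene blue far 6
scene blue near 121 line angle 0.6953458261067897 mean polar 0.7339892235650026 x -0.05603783457229412
scene red 32 line angle 0.8069835881672266 mean polar 0.7488014557741604 x 0.07492299510381539
top0 red 122 polar median 0.7705809496691132 r [0.0926 0.137 ]
top0 blue 441 polar median 0.04180270585865794 r [0.0435 0.1196]
scene0 red 80 polar median 0.7570178984646361 r [0.0916 0.1372]
scene0 blue 188 polar median 0.06030589791229895 r [0.0456 0.1216]
scene5 red 33 polar median 0.7558743206269967 r [0.1101 0.1387]
scene5 blue 114 polar median 0.7429434414222233 r [0.0474 0.1346]
```

View pics/scene5c.png

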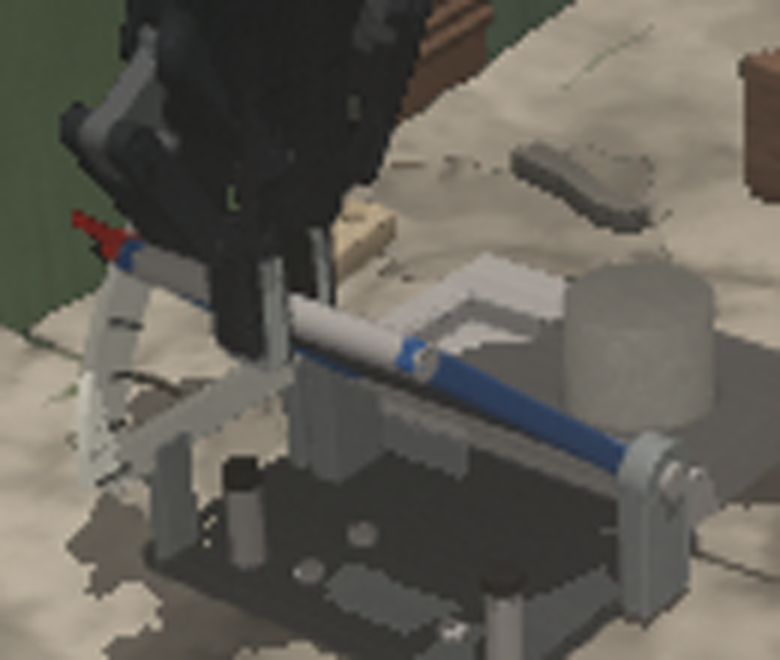

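```bash
python3 - <<'E'
from h import *
c=cam("scene"); ax=np.array([.9973,-.073,0]); ay=np.array([.073,.9973,0]); H=np.array([.5715,.252,.052])
for n,uv in [("start",((198-1.15)/3.3+210,(365-1.15)/3.3+150)),("now",((425-2.5)/6+210,(362-2.5)/6+150))]:
    for x in (-.052,-.056,-.060):
        e,d=ray(c,uv); P=e+d*((x-(e-H)@ax)/(d@ax)); y,z=(P-H)@ay,P[2]-.052
        print(n,x,"r %.4f ang %.4f"%(np.hypot(y,z),np.arctan2(z,y)))
    for x in (.074,):
        uv2=((75-2.5)/6+210,(215-2.5)/6+150); e,d=ray(c,uv2); P=e+d*((x-(e-H)@ax)/(d@ax)); y,z=(P-H)@ay,P[2]-.052
        print("tip",np.hypot(y,z),np.arctan2(z,y))
E
```

```text
start -0.052 r 0.1284 ang -0.0130
start -0.056 r 0.1327 ang 0.0192
start -0.06 r 0.1372 ang 0.0494
tip 0.14094815107711223 0.7614229912036683
now -0.052 r 0.1235 ang 0.7314
now -0.056 r 0.1292 ang 0.7275
now -0.06 r 0.1350 ang 0.7238
tip 0.14094815107711223 0.7614229912036683
```

The flap sits at about 0.73–0.75 and the mark at about 0.757. I'll nudge up 0.02 rad and hold.

Emit:
{"name": "jog_arm", "arguments": {"dr": [[0,0,0],[0,0,0],[0,0,0],[0,0,0],[0,0,0],[0,0,0],[0,0,0]], "dp": [[0,-0.1,0.1],[0,-0.2,0.2],[0,-0.2,0.2],[0,-0.2,0.2],[0,-0.2,0.2],[0,-0.2,0.2],[0,-0.2,0.2]], "grip": [0,0,0,0,0,0,0]}}

```text
t: 14.78
eef_pos: [0.5786, 0.3451, 0.1248]
orientation: [0.519, -0.517, -0.483, 0.479]
wrist_force: [-1.4, 4.5, 0.4]
gripper_width: 0.0107
```

```bash
python3 s.py; python3 q.py 6; python3 - <<'E'
from h import *
a=np.load("pics/scene0.npz")["im"].astype(int); b=np.load("pics/scene6.npz")["im"].astype(int)
z=np.load("pics/scene6.npz"); c=(z["K"],z["e"],z["M"]); X=pts(c,z["d"])
m=((X[...,2]>.055)&(X[...,2]<.066)&(np.hypot(X[...,0]-.565,X[...,1]-.165)<.04)).astype(np.uint8)
k=max(cv2.findContours(m,0,1)[0],key=cv2.contourArea); e=cv2.fitEllipse(k); print("slug top",onz(c,e[0],.06),np.median(X[...,2][m>0]))
for n,(v,u) in {"mill":(220,394),"nut":(307,234),"drill":(332,297)}.items(): print(n,"mean change",abs(a-b)[v-8:v+8,u-8:u+8].mean())
E
```

```text
14.775 [0.5786 0.3451 0.1248] jaw yaw 1.4963420434706536 y [ 0.0025  0.006  -1.    ] q [ 0.4712  0.5038  1.5892  0.0048  1.0436 -1.0276] F [-1.3759  4.5098  0.3876] w 0.01070792953485467
top blue far 0
top blue near 0
top red 0
scene blue far 7
scene blue near 112 line angle 0.7181814116624049 mean polar 0.7536450206257025 x -0.056044827417254695
scene red 34 line angle 0.8300452879856396 mean polar 0.7474294916537891 x 0.07529165846243485
slug top [0.56391633 0.16947679 0.06      ] 0.06018087250405102
mill mean change 5.022135416666667
nut mean change 7.625
drill mean change 6.58203125
```

```bash
python3 -c "
from cell import ctrl
print(ctrl.hand_in())"; python3 s.py
```

```text
the job is handed in; nothing more can be done
None
the job is handed in; nothing more can be done
```

I set the grey slug in the round nest and let go of it. I then swung the flap up by its bar to the red mark and handed in at 14.8 s with the gripper still holding it. The hand-in gives no verdict, so these are my last checks:

- **Slug:** its top is at 0.060 m, exactly the seated height, and it looked upright in the pictures. After release the wrist force fell to about zero. The last scene view put its centre about 5 mm off in y from that view's nest estimate. I took that as measuring bias from the slug's side wall, because a slug at the seated height has only 2 mm of play in the nest.
- **Flap and mark:** flap estimates run from about 0.72 to 0.77 rad, and the mark from 0.74 to 0.77, best about 0.756. They should agree within about 0.03 rad against the 0.07 allowed. The flap's blue-arm line fit read low at 0.718. The red-pointer line fit read 0.83, but on only 34 pixels, so I discounted it.
- **Hold:** the fingers are closed on the bar at 10.7 mm, with grip force set to 30 N. I did not measure the flap's speed; the arm had been holding still for about 0.6 s.
- **Bystanders and mark:** the mill, drill stub and nut look unchanged in the scene view, with only small pixel differences that I did not chase. The mark's estimated angle stayed the same.

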